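# Load the calibration kit tray, tall bottle last

## Task

Finish loading the grey kit tray, whose stir bar is already in its slot: first stand the small capped vial upright in the middle well and let go, and only after that stand the round capped bottle upright in the large end well, so that the tall bottle never blocks the reach to its neighbour. Both must end released and standing on the floors of their wells. Leave the open beaker standing where it is; it is not part of the kit.

Things in the scene. Friction and masses are not known exactly. Their poses are not given: they have to be found in the camera images.
- tray: Grey tray fixed to the table, 86 (x) x 184 (y) x 22 mm. Origin: centre of its underside on the table, z up; turned any way round. Three wells in a row along its y, all at x = 0, 15 mm deep, floors 7 mm above the table: large well 70 x 70 mm at y = -36 mm for the bottle; middle well 42 x 42 mm at y = +26 mm for the vial; narrow slot 52 x 18 mm at y = +62 mm, already filled by a fixed white stir bar.
- vial: Small upright glass vial with a black cap, loose, about 20 g: 22 mm diameter, 54 mm high with its cap (the straight body reaches to 42 mm). Origin at the centre of its underside, z up along its axis.
- bottle: Round white plastic bottle with a screw cap, loose, about 100 g: straight body 49 mm diameter up to 70 mm above its foot, then neck and cap to 100 mm; grasp it round the body. Origin at the centre of its underside, z up along its axis.
- beaker: Small open glass beaker, bystander, loose: 54 mm diameter (60 mm over the spout), 60 mm high. Origin at the centre of its underside, z up. To be left alone.
Mind the look-alikes: they are no part of the job. Leave any orange look-alike of the bottle alone.

How it is judged (in metres and radians):
On the way, in this order (a step that is already met when the one before it is completed fails the run):
1. the vial stands released in the middle well (x of vial in the frame of tray between -0.013 and 0.013 m and y of vial in the frame of tray between 0.013 and 0.039 m and z of vial in the frame of tray between 0.002 and 0.012 m and angle between vial's own z axis and vertical below 0.17 rad and linear speed of vial below 0.02 m/s and contact force between the fingers and vial below 0.3 N), for 0.2 s.
2. the bottle stands released in the large well (x of bottle in the frame of tray between -0.013 and 0.013 m and y of bottle in the frame of tray between -0.049 and -0.023 m and z of bottle in the frame of tray between 0.002 and 0.012 m and angle between bottle's own z axis and vertical below 0.17 rad and linear speed of bottle below 0.02 m/s and contact force between the fingers and bottle below 0.3 N), for 0.2 s.
At the end, for the whole second after the job is handed in: The vial stands upright (within about 10 degrees) on the floor of the middle well and the bottle on the floor of the large well: each origin within 13 mm of the well's centre along the tray's x and y and 2 to 12 mm above the tray's underside, both released and at rest (all of step 1 and all of step 2); the robot touches nothing.
It fails at once if the beaker is moved more than 30 mm or tipped (distance of beaker from where it was at the start of the episode above 0.03 m or angle between beaker's own z axis and vertical above 0.5 rad).
It also fails if it takes over 58 s, if anything falls off the work surface, if the arm or the gripper's body presses on something with over 40 N, if the wrist force passes 120 N, or if a joint passes its speed limit or range.

## Robot

A 6-joint arm with a two-finger parallel gripper is mounted at the origin on a cart in front of the work surface, level with it; the furniture and walls round the work are solid. World frame = base frame: x ahead of the robot, y to its left, z up, the work surface at z = 0. Lengths are in m, angles in degrees, forces in N, time in s.
With the tool pointing down it reaches from about 0.375 to 0.75 m from the base axis. Payload 9 kg.
Tool frame: the origin (TCP) lies where the fingers leave the gripper's body, on its centre line; the fingertips stand 73 mm ahead of it and the grasp point (between the pads) lies 54 mm ahead of it (robot.tip_reach is the distance from the TCP to the fingertips, in m); z points along the fingers, y is the line along which they close (so a half turn about z gives the same grasp; the last joint's range is limited). The gripper opens to 85 mm and grips with 20 to 120 N. Pads are 22 mm wide; open, the fingers measure 114 mm over their backs; the gripper's body (76 mm by 85 mm) begins 54 mm behind the grasp point. The pads swing forward as they close: fully open they stand 13 mm farther back than shut.
Start: joints at [51.125, 5.964, 5.575, 89.605, 0, 77.527], TCP at [0.267, 0.537, 0.304] pointing down, gripper open.
Joint ranges: [-171.21, 171.21], [-48.23, 106.86], [-62.78, 66.21], [-105.2, 120.99], [-86.42, 89.51], [-180, 180]. Speed limits (degrees/s): [127.2, 127.2, 147.25, 180, 180, 180].

## Interface

Orientations are given as [roll, pitch, yaw] about the fixed x, y, z axes, in that order (R = Rz(yaw) Ry(pitch) Rx(roll)).
In Python, from plant import robot gives the robot as it stands. Calls block until the motion is done:
- robot.move_pose(position, orientation): joint-space move of the TCP to a pose.
- robot.line_to(position, vel=0.15, rotation=None, guard=None): straight line of the TCP; rotation=None keeps the orientation; vel is the mean speed in m/s. With guard (N) it stops when the force on the tool has changed by that much, and returns True; else False.
- robot.goto_joints(angles): joint-space move.
- robot.set_gripper(opening): finger opening in m; the grip force is fixed at half the most; returns when the fingers have stopped.
- robot.pause(seconds).
- robot.ik(position, orientation): joint angles nearest the present ones, or None.
- robot.observe(): the state.
- robot.grab_frame(name): name is "side" or "top" or "wrist"; returns the picture (384x512x3 uint8, blue, green, red); there is no depth.
- robot.get_calibration(name): a dict with "vertical_fov" (degrees; the focal length in pixels is half the picture's height over the tangent of half this angle, whatever the lens; pixels are square), "cx", "cy" (the principal point, pixels), "rvec" (rotation vector, rad) and "tvec" (3), from world to camera coordinates, as OpenCV has them. Camera axes: x right, y down, z forward; pixel columns grow to the right and rows downward; lengths in m; the calibration is good to about 2 mm. A picture is of the moment at which its call begins: read the wrist's pose just before it. get_calibration takes no time and is no camera call; for the wrist camera it gives the pose at the moment of the call.
A pose or a line that the arm cannot do raises robot.IKError and nothing moves.
- robot.job_done(): hands the job in, once; it reports no verdict.
The state is a dict: "time": time; "q": joint angles; "qvel": joint speeds; "joint_torque": joint torques, N m; "tool_pos": TCP position; "tcp_rot": TCP orientation; "ft_force": force on the tool from outside, world axes, zero at the start; "torque": the same for the moment, N m; "gripper_width": finger opening in m.
Only numpy, scipy, OpenCV 4.12 (cv2) and the standard library are available. Lean on these libraries where they do the work, as an engineer would, in place of code of your own. Each camera call takes 0.05 s, during which the arm holds its last target. There are 200 camera calls.

## Working session

There is one attempt and no reset: what is moved stays moved. The work goes in short steps, each a Python script; the robot and the scene stay as the last script left them, time stands still between calls to the robot, and variables do not carry over. Pictures are saved under pics/ and viewed, on a budget of 10 in all, crops included, one or two more only if the job needs it, and the job is handed in when it is done.

```bash
mkdir -p pics; python3 - <<'E'
from plant import robot
import cv2
for n in("top","side"):
    cv2.imwrite(f"pics/{n}0.png",cv2.resize(robot.grab_frame(n),(800,600),interpolation=cv2.INTER_CUBIC))
    print(n,robot.get_calibration(n))
print(robot.get_calibration("wrist")); o=robot.observe(); print(o["time"],o["tool_pos"],o["tcp_rot"],o["gripper_width"],robot.tip_reach)
E
```

```text
top {'vertical_fov': 55.9726146507099, 'cx': 258.7706247973576, 'cy': 187.9742686124656, 'rvec': array([ 2.18872034, -2.13111608,  0.14355106]), 'tvec': array([-0.07830984,  0.56534227,  0.90930747])}
side {'vertical_fov': 45.43189496364522, 'cx': 250.8767349086605, 'cy': 191.58980222200722, 'rvec': array([ 2.10263391, -0.23749386,  0.1029356 ]), 'tvec': array([-0.56473442,  0.08669556,  0.95403822])}
{'vertical_fov': 59.34831537655596, 'cx': 255.80020400939006, 'cy': 188.40152932046013, 'rvec': array([-2.44978352, -1.51822995, -0.22604743]), 'tvec': array([-0.60059707, -0.03703711,  0.37877835])}
0.1 [0.26666784 0.5372229  0.30317325] [-1.79928770e+02 -1.48605473e-02  1.53596602e+02] 0.08544376331147718 0.0726
```

View pics/top0.png

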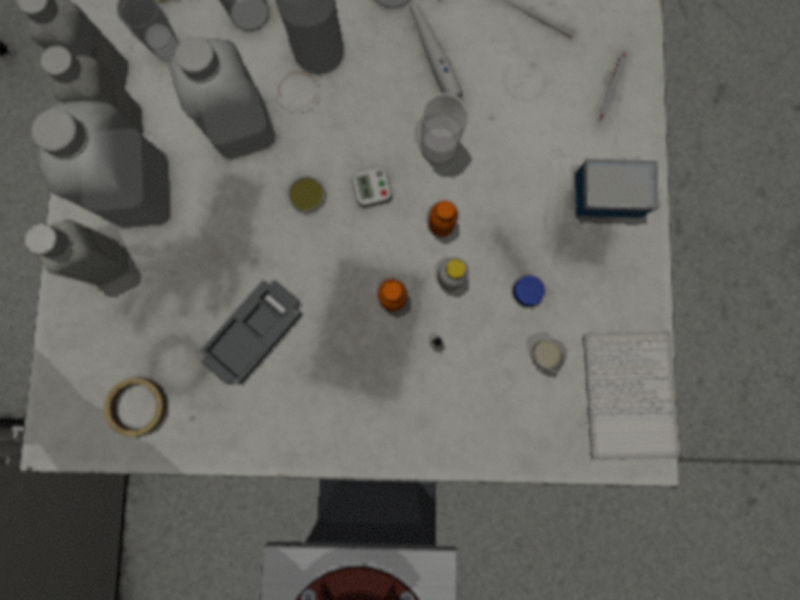

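View pics/side0.png

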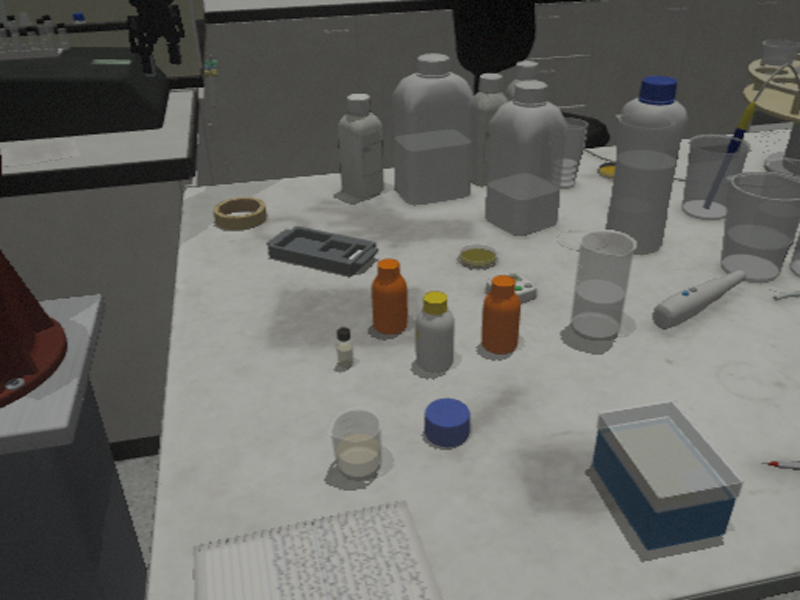

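The top view shows these candidates:
- **Bottle candidates:** an orange one at (392,295), an orange one at (443,218), and a white one with a yellow cap at (454,271). The white one fits the description.
- **Vial:** the small black-capped one at (437,342).
- **Beaker:** at (547,354), side view (357,445).
- **Tray:** centred near (252,332), with the stir-bar end at the upper right.

I'll confirm in an enlarged crop and calculate positions.

```bash
cat > h.py <<'E'
import numpy as np, cv2
from plant import robot
def K(c):
    f=192/np.tan(np.radians(c["vertical_fov"])/2); return np.array([[f,0,c["cx"]],[0,f,c["cy"]],[0,0,1]])
def plane(c,uv,z):
    R=cv2.Rodrigues(c["rvec"])[0]; C=-R.T@c["tvec"]
    d=R.T@np.linalg.inv(K(c))@np.array([uv[0],uv[1],1.]); return C+d*(z-C[2])/d[2]
def proj(c,p): return cv2.projectPoints(np.array([p],float),c["rvec"],c["tvec"],K(c),None)[0].ravel()
E
python3 - <<'E'
from h import *
t=robot.get_calibration("top"); s=robot.get_calibration("side"); k=.64
P=lambda c,u,v,z:print(np.round(plane(c,(u*k,v*k),z),4))
print("vial");P(t,437,341,.054);P(s,344,331,.054);P(s,344,362,.0)
print("bottle");P(t,457,268,.1);P(s,435,297,.1);
print("beaker");P(t,547,353,.06);P(s,357,425,.06)
print("tray")
for u,v in((265,281),(301,313),(240,383),(204,350)):P(t,u,v,.02)
for u,v in((266,241),(290,228),(378,244),(360,267)):P(s,u,v,.022)
print("orange");P(t,392,293,.1);P(t,445,210,.1)
im=robot.grab_frame("top")
a=cv2.resize(im[170:250,125:235],None,fx=5,fy=5,interpolation=cv2.INTER_CUBIC)
b=cv2.resize(im[150:240,240:370],None,fx=5,fy=5,interpolation=cv2.INTER_CUBIC)
b=b[:400,:]; cv2.imwrite("pics/crop1.png",cv2.resize(np.hstack([a,b[:, :250]]),None,fx=1,fy=1))
E
```

```text
vial
[ 0.4889 -0.1182  0.054 ]
[ 0.4904 -0.1238  0.054 ]
[ 0.4886 -0.1153  0.    ]
bottle
[ 0.6021 -0.1444  0.1   ]
[ 0.603  -0.1455  0.1   ]
beaker
[ 0.4741 -0.2957  0.06  ]
[ 0.4752 -0.3102  0.06  ]
tray
[0.5846 0.1745 0.02  ]
[0.5316 0.1106 0.02  ]
[0.412  0.2063 0.02  ]
[0.465  0.2698 0.02  ]
[0.4109 0.2258 0.022 ]
[0.4547 0.2663 0.022 ]
[0.5907 0.167  0.022 ]
[0.5481 0.0962 0.022 ]
orange
[ 0.5597 -0.0436  0.1   ]
[ 0.695 -0.124  0.1  ]
```

View pics/crop1.png

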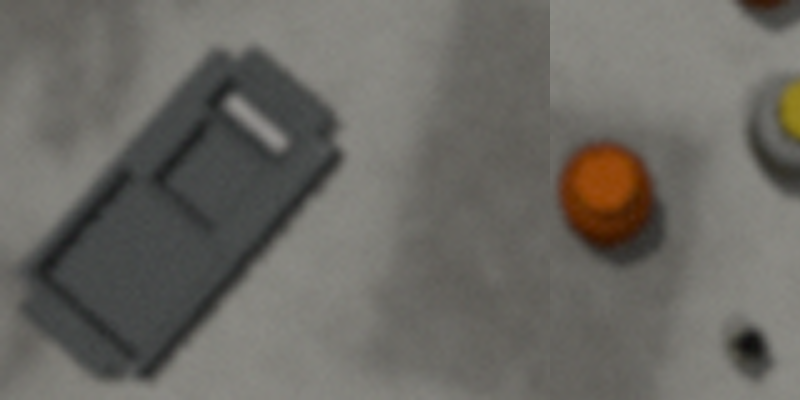

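The white, yellow-capped bottle and the vial are confirmed, and the tray outline, including its chamfered corners, matches about 86×184 mm. Next I'll take close wrist looks at the tray and then the vial and bottle.

```bash
cat >> h.py <<'E'
from scipy.spatial.transform import Rotation as Ro
def shot(name):
    c=robot.get_calibration("wrist"); im=robot.grab_frame("wrist")
    cv2.imwrite(f"pics/{name}.png",cv2.resize(im,(800,600),interpolation=cv2.INTER_CUBIC)); np.save(f"pics/{name}.npy",c,allow_pickle=True); return c
def wload(name): return np.load(f"pics/{name}.npy",allow_pickle=True).item()
E
python3 - <<'E'
from h import *
c=robot.get_calibration("wrist"); o=robot.observe()
R=cv2.Rodrigues(c["rvec"])[0]; C=-R.T@c["tvec"]
T=Ro.from_euler("xyz",o["tcp_rot"],degrees=True).as_matrix()
off=T.T@(C-o["tool_pos"]); ax=T.T@R[2]; print("cam in tool",off,ax)
def above(xy,tz,yaw):
    M=Ro.from_euler("xyz",[180,0,yaw],degrees=True).as_matrix()
    Cw=M@off; a=M@ax; h=tz+Cw[2]; hit=Cw-a*h/a[2]
    p=np.array([xy[0]-hit[0],xy[1]-hit[1],tz]); 
    for y in(yaw,yaw-180):
        q=robot.ik(p,[180,0,y]); print(p,y,q)
    return p
t=robot.get_calibration("top")
print([plane(t,uv,.022) for uv in((183.4,186.8),(138.4,238))])
p1=above((.5,.19),.28,150); p2=above((.54,-.13),.28,150)
robot.move_pose(p1,[180,0,150]); shot("w_tray")
robot.move_pose(p2,[180,0,150]); shot("w_obj")
print(robot.observe()["time"],robot.observe()["q"])
E
```

```text
cam in tool [ 0.07454143  0.00068983 -0.0700609 ] [-0.29128609  0.00121619  0.95663521]
[array([0.56666425, 0.13648716, 0.022     ]), array([0.42933946, 0.24627851, 0.022     ])]
[0.47167758 0.20504152 0.28      ] 150 [  8.89992831  -9.265345   -11.87394879  87.39139621   0.
  38.89992831]
[0.47167758 0.20504152 0.28      ] -30 [   8.89992831   -9.265345    -11.87394879   87.39139621    0.
 -141.10007169]
[ 0.51167758 -0.11495848  0.28      ] 150 [-26.9697801   -7.47994833 -10.24730145  87.23264688   0.
   3.0302199 ]
[ 0.51167758 -0.11495848  0.28      ] -30 [ -26.9697801    -7.47994833  -10.24730145   87.23264688    0.
 -176.9697801 ]
2.925 [-2.68399664e+01 -7.49323593e+00 -1.02503346e+01  8.72420260e+01
  1.60480742e-02  3.06695831e+00]
```

View pics/w_tray.png

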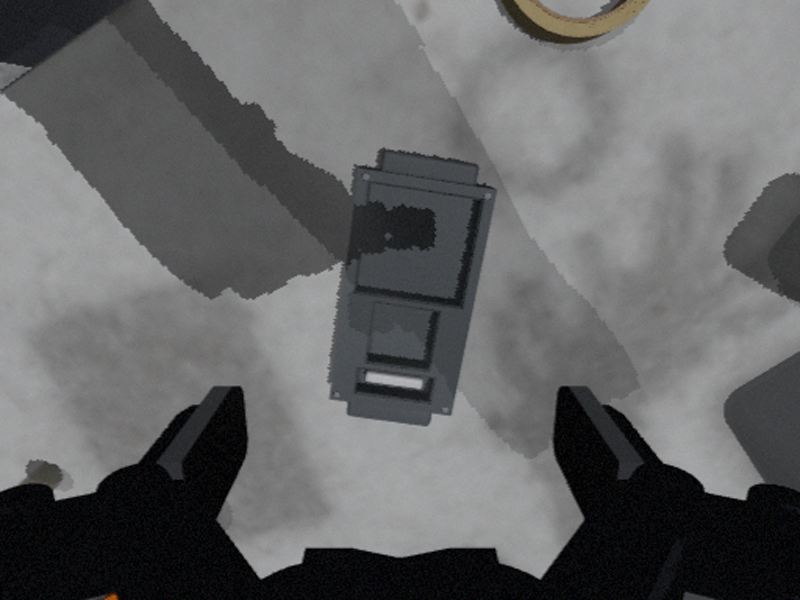

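View pics/w_obj.png

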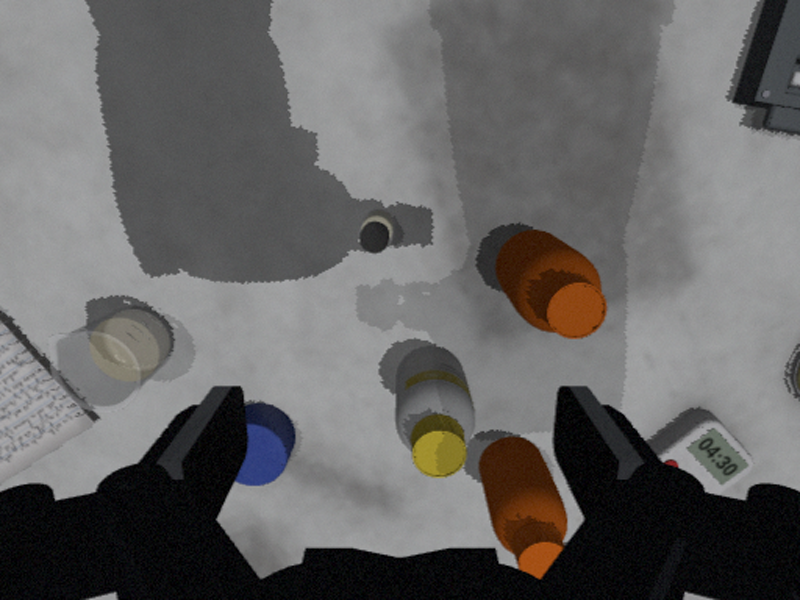

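The tray's corner screws are at (367,177), (487,196), (447,410) and (335,394), with the stir-bar end lower. The vial's cap is at (375,236) and the yellow bottle cap at (439,453). I'll compute world positions and cross-check them against the top view.

```bash
python3 - <<'E'
from h import *
k=.64
c=wload("w_tray"); P=lambda c,u,v,z:plane(c,(u*k,v*k),z)
for n,q in(("screws",((367,177),(487,196),(447,410),(335,394))),("corners",((356,165),(496,187),(453,413),(331,399)))):
    S=np.array([P(c,*x,.022) for x in q]); m=S.mean(0); d=(S[2]+S[3]-S[0]-S[1]); e=(S[0]+S[3]-S[1]-S[2])
    print(n,m,"L",np.hypot(*d[:2])/2,"W",np.hypot(*e[:2])/2,"yang",np.degrees(np.arctan2(d[1],d[0])),"xang",np.degrees(np.arctan2(e[1],e[0])))
def tray(o,a,y): a=np.radians(a); return np.array([o[0]+y*np.cos(a),o[1]+y*np.sin(a),.022])
print("bar px z.02", P(c,394,381,.016), "ends mid", (P(c,430,166,.022)+P(c,389,415,.022))/2,np.linalg.norm(P(c,430,150,.0)-P(c,389,425,.0)))
for y in(-.036,.026,.062): 
    w=tray(m,np.degrees(np.arctan2(d[1],d[0])),y); print(y,w,proj(c,w)/k)
c=wload("w_obj"); print("vial",P(c,375,236,.054)); print("bottle",P(c,439,453,.1),"orange",P(c,576,309,.1),P(c,545,568,.1))
print("beaker",P(c,133,345,.0))
E
```

```text
screws [0.50070185 0.19672101 0.022     ] L 0.14907860456221875 W 0.0767154144318394 yang -38.758652808853824 xang -128.9427147987224
corners [0.49932802 0.19753398 0.022     ] L 0.15818185741984916 W 0.08610932092693205 yang -37.7683407002165 xang -128.01433002830225
bar px z.02 [0.54839261 0.1582356  0.016     ] ends mid [0.49971751 0.19716664 0.022     ] 0.20141321133545814
-0.036 [0.47087025 0.21958291 0.022     ] [416.20193397 244.94429908]
0.026 [0.51988086 0.18160975 0.022     ] [402.75208863 335.50203727]
0.062 [0.54833862 0.15956082 0.022     ] [395.55229282 383.97822469]
vial [ 0.48875323 -0.11552476  0.054     ]
bottle [ 0.60294879 -0.14041955  0.1       ] orange [ 0.56445824 -0.04107406  0.1       ] [ 0.70276124 -0.12377747  0.1       ]
beaker [ 0.47755415 -0.31296816  0.        ]
```

The tray's measured width is 86 mm and the stir bar falls at its predicted y. The three measurements of the vial and bottle agree to within 5 mm. Next: grasp the vial.

```bash
cat >> h.py <<'E'
Y=141.5; OR=[180,0,Y]
MID=(.5202,.1810); BIG=(.4715,.2196); VIAL=(.489,-.117); BOT=(.6025,-.1415)
def st(m=""):
    o=robot.observe(); print(m,round(o["time"],2),np.round(o["tool_pos"],4),np.round(o["ft_force"],1),"w",round(o["gripper_width"],4))
E
python3 - <<'E'
from h import *
robot.set_gripper(.06)
robot.move_pose([*VIAL,.20],OR)
print(robot.line_to([*VIAL,.087],vel=.12,guard=15)); st("down")
robot.set_gripper(0.0); st("grip")
robot.line_to([*VIAL,.25],vel=.15); st("up")
shot("w_vial")
E
```

```text
False
down 4.82 [ 0.4896 -0.1173  0.0879] [-0.1  0.4 -0.2] w 0.0601
grip 5.27 [ 0.4893 -0.1172  0.0876] [-1.4  0.2  6.3] w 0.0193
up 6.5 [ 0.4886 -0.1168  0.2489] [-0.6  1.  -0.7] w 0.0195
```

View pics/w_vial.png

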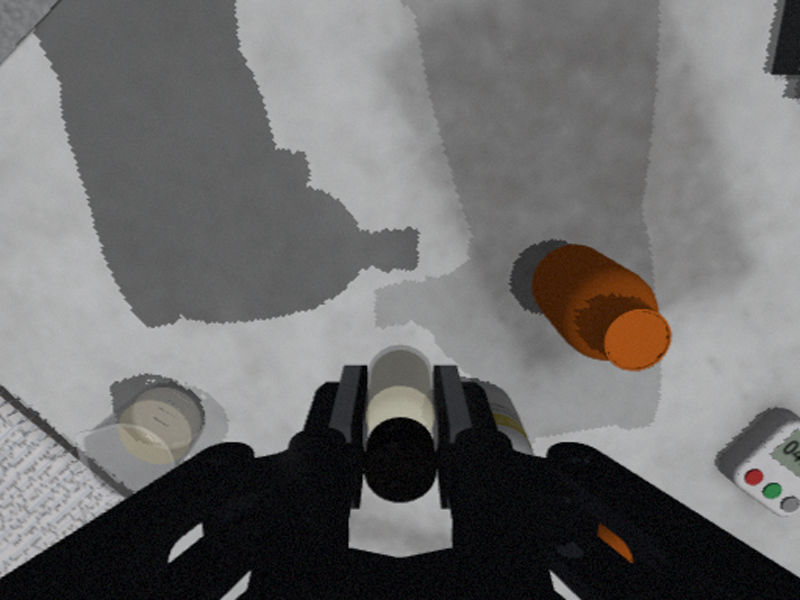

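The vial is held upright between the pads, with its cap at (399,465). I'll check its offset from the tool axis, then place it.

```bash
python3 - <<'E'
from h import *
c=wload("w_vial"); p=plane(c,(399*.64,460*.64),.2489-.0876+.054); off=p[:2]-np.array([.4886,-.1168]); print("off",off)
if np.hypot(*off)>.008: off*=0
g=np.array(MID)-off
robot.move_pose([*g,.20],OR); st("above")
robot.line_to([*g,.108],vel=.12)
r=robot.line_to([*g,.0925],vel=.03,guard=4); st(f"low {r}")
E
```

```text
off [-0.00261395  0.00282551]
above 7.71 [0.5231 0.1773 0.2001] [0.7 0.6 0.9] w 0.0192
low True 9.09 [0.5229 0.1782 0.0947] [-1.  -1.   5.9] w 0.0192
```

Contact came at TCP z = 0.0947, against a predicted 0.0946, so the vial is on the well floor. Now I'll release it and look.

```bash
python3 - <<'E'
from h import *
robot.set_gripper(.045); robot.pause(.3); st("open")
p=robot.observe()["tool_pos"]
robot.line_to([p[0],p[1],.20],vel=.12); robot.set_gripper(.085)
robot.line_to([.4717,.205,.28]); st(); shot("w_placed")
E
```

```text
open 9.76 [0.5225 0.1782 0.0942] [-1.2 -0.2 -0.3] w 0.0451
 12.07 [0.4718 0.2048 0.2792] [-0.  -0.4 -1. ] w 0.0853
```

View pics/w_placed.png

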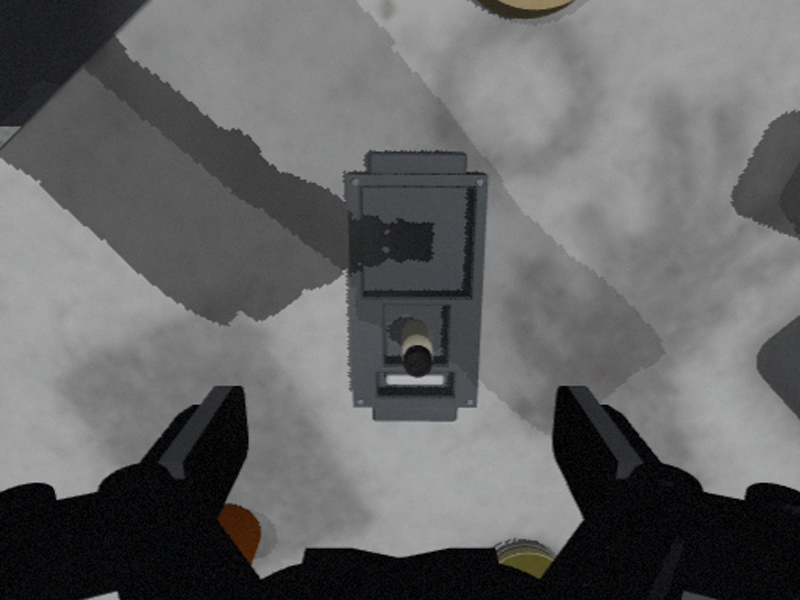

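The vial stands upright in the middle well, cap at (417,360), and the tray axes line up with the image, so the yaw is right. I'll check the numbers and then pick up the bottle.

```bash
python3 - <<'E'
from h import *
c=wload("w_placed"); k=.64
S=np.array([plane(c,(u*k,v*k),.022) for u,v in((355,183),(481,183),(470,402),(361,402))]); m=S.mean(0)
d=S[2]+S[3]-S[0]-S[1]; a=np.arctan2(d[1],d[0]); print("tray",m,np.degrees(a))
a=np.radians(-38.5); ey=np.array([np.cos(a),np.sin(a)]); ex=np.array([-ey[1],ey[0]])
v=plane(c,(417*k,360*k),.061)[:2]; print("vial in tray",(v-m[:2])@ex,(v-m[:2])@ey)
robot.move_pose([*BOT,.24],OR)
r=robot.line_to([*BOT,.097],vel=.12,guard=15); st(f"down {r}")
if not r:
    robot.set_gripper(0.0); st("grip")
    robot.line_to([*BOT,.27],vel=.15); st("up"); shot("w_bot")
E
```

```text
tray [0.50106954 0.196609   0.022     ] -38.61061182764719
vial in tray -0.0007885080340379947 0.025540647094143634
down False 14.86 [ 0.6031 -0.1418  0.098 ] [ 0.6 -0.1  0.4] w 0.0849
grip 15.29 [ 0.6029 -0.1417  0.0977] [0.1 0.8 4.3] w 0.0479
up 16.59 [ 0.6021 -0.1413  0.2687] [-0.9 -0.4 -1.4] w 0.0477
```

View pics/w_bot.png

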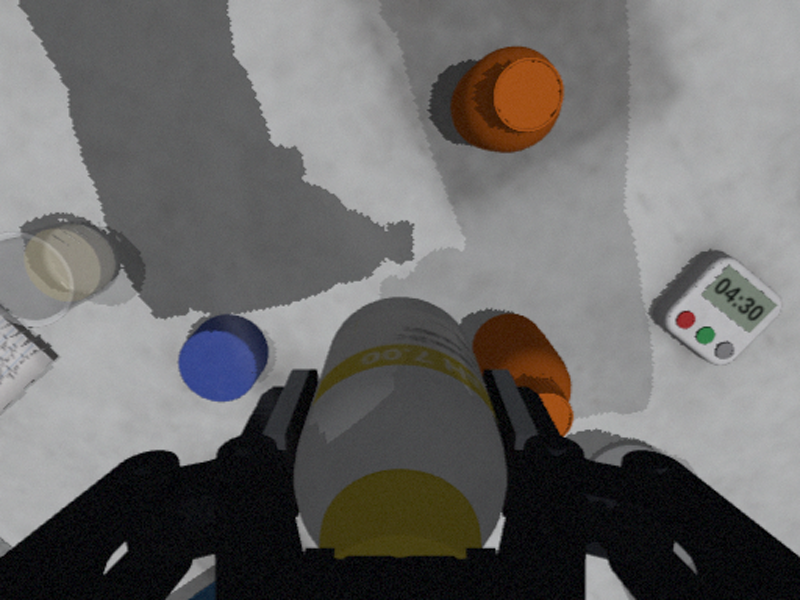

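The bottle is held upright and round the body, with its lowest visible edge at (402,298). I'll estimate its offset from that edge and place it.

```bash
python3 - <<'E'
from h import *
c=wload("w_bot"); p=plane(c,(402*.64,298*.64),.171)[:2]; v=p-np.array([.6021,-.1413]); n=np.hypot(*v); print("edge",v,n)
off=v*(n-.0245)/n; print("off",off)
if np.hypot(*off)>.007: off*=0
a=np.radians(-38.5); tr=np.array([.5007,.1968]); g=tr-.036*np.array([np.cos(a),np.sin(a)])-off; print(g)
robot.move_pose([*g,.27],OR); st("above")
robot.line_to([*g,.122],vel=.12)
r=robot.line_to([*g,.1025],vel=.03,guard=5); st(f"low {r}")
E
```

```text
edge [-0.01667207  0.01522733] 0.022579407117464114
off [ 0.00141812 -0.00129523]
[0.47110799 0.22050576]
above 18.07 [0.4717 0.2198 0.27  ] [ 0.1 -0.1 -2. ] w 0.0481
low True 20.02 [0.4709 0.2205 0.1047] [-0.5 -0.5  6.1] w 0.048
```

Contact came at z = 0.1047, exactly as predicted (0.0977 + 0.007). I'll release and check.

```bash
python3 - <<'E'
from h import *
robot.set_gripper(.08); robot.pause(.3); st("open")
p=robot.observe()["tool_pos"]
robot.line_to([p[0],p[1],.26],vel=.12)
robot.line_to([.44,.09,.30],vel=.2); robot.pause(.5); st(); 
im=np.hstack([robot.grab_frame("side")[100:220,140:300], robot.grab_frame("top")[150:270,110:270]])
cv2.imwrite("pics/end.png",cv2.resize(im,None,fx=2.5,fy=2.5,interpolation=cv2.INTER_CUBIC))
E
```

```text
open 20.74 [0.4705 0.2204 0.1041] [0.2 0.1 0. ] w 0.0803
 23.54 [0.44   0.0902 0.2999] [-0.9 -0.8 -0.6] w 0.0798
```

View pics/end.png

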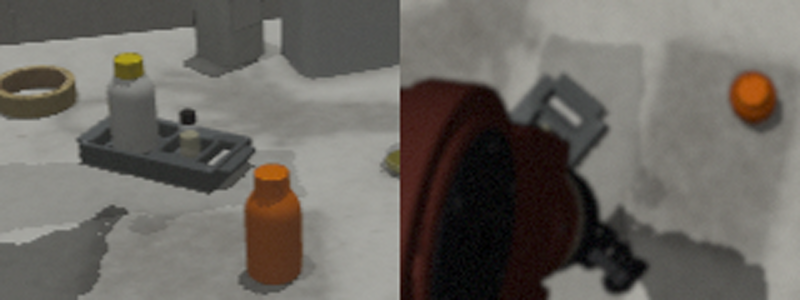

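The side view shows the bottle (cap at crop (128,58)) and the vial (cap at (188,112)) both standing upright in their wells, with the arm clear. One numeric check, then I'll hand in.

```bash
python3 - <<'E'
from h import *
s=robot.get_calibration("side"); a=np.radians(-38.5); ey=np.array([np.cos(a),np.sin(a)]); ex=np.array([-ey[1],ey[0]]); m=np.array([.5007,.1968])
ok=True
for n,uv,z,y in(("bottle",(191.2,122.5),.107,-.036),("vial",(215.2,144.5),.061,.026)):
    v=plane(s,uv,z)[:2]-m; e=np.array([v@ex,v@ey-y]); print(n,"error in tray",e); ok&=np.abs(e).max()<.011
if ok: robot.job_done(); st("handed in")
E
```

```text
bottle error in tray [3.77006982e-06 2.92297587e-04]
vial error in tray [-0.00490935  0.00808709]
the job is handed in; nothing more can be done
the job is handed in; nothing more can be done
```

The kit tray is loaded. I stood the vial upright in the middle well and released it, then did the same with the white, yellow-capped bottle in the large end well. I handed the job in at about 24 s, and the robot reports no verdict.

- **Contact heights:** each placing touched down within 0.1 mm of the predicted well-floor height.
- **Last side picture:** it shows both standing upright in their wells, with the arm clear.
- **Bottle position:** the side camera put it within 1 mm of its well centre.
- **Vial position:** the two checks disagree, though both are inside the 13 mm limit. The wrist view, taken right after release, put it within 1 mm. The side view, read off a small, coarse crop, put it 5 mm and 8 mm off. I trust the closer wrist view more.
- **Beaker and orange bottles:** I didn't approach the beaker or grasp the orange look-alikes. I didn't measure the beaker again at the end, and the final crop doesn't show it.

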